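Tighten the water filter's retaining ring with the two-pin spanner

ROBOT

A 6-joint arm with a two-finger parallel gripper is mounted at the origin on the work surface. World frame = base frame: x ahead of the robot, y to its left, z up, the work surface at z = 0. Lengths are in m, angles in degrees, forces in N, time in s.
With the tool pointing down it reaches from about 0.4 to 0.825 m from the base axis. Payload 7 kg.
Tool frame: the origin (TCP) lies on the centre line of the jaws, within the pads' length; the fingertips stand 19 mm ahead of it and the grasp point (between the pads) is the TCP (r.tip_extent is the distance from the TCP to the fingertips, in m); z points along the fingers, y is the line along which they close (so a half turn about z gives the same grasp; the last joint's range is limited). The gripper opens to 88 mm and grips with 3 to 60 N. Pads are 19 mm wide; open, the fingers measure 130 mm over their backs; the gripper's body (78 mm by 193 mm) begins 47 mm behind the grasp point.
Start: joints at [83.085, 20.546, 0.682, 0, -70.136, -16.507], TCP at [0.268, 0.619, 0.216] pointing down, gripper open.
Joint ranges: [-176.03, 176.03], [-82.01, 121.73], [-58.28, 71.71], [-173.87, 95.51], [-174.79, -0.11], [-173.66, 173.66]. Speed limits (degrees/s): [136.94, 136.94, 172.46, 180, 180, 180].

INTERFACE

Orientations are given as [roll, pitch, yaw] about the fixed x, y, z axes, in that order (R = Rz(yaw) Ry(pitch) Rx(roll)).
In Python, from plant import r gives the robot as it stands. The module is installed in compiled form; this text tells all that it offers.
- The arm moves only by the tool jog_arm, never from a script. Its argument "deltas" is a list that holds one entry, the list of rows, each a list of 5 numbers: the opening, from -1 (shut) to 1 (fully open), then the shift along the world's x, y, z in cm, then the turn about the world's z in rad. In form: [[[claw, dx, dy, dz, turn], ...]]. A call has 1 to 8 rows; each row shifts and turns the commanded pose from where the row before left it; what a row does not reach is not made up. A row lasts 1/8 s, in which the tool goes at most 62.5 mm and 10.7 degrees, less where a joint would pass 70% of its speed; a pose out of reach is approached as far as the arm can. A call with a gripper value outside its range is refused whole. The fingers move at their own pace and stop on an object; "force" is the grip in N (left out, the last holds). Time passes only in rows, so rows that do not move let the fingers close. It gives the time, the measured TCP pose, the force, the opening and the grip force at its end, in the units of the state.
- r.get_state(): the state, without advancing time (a new reading comes with each control period).
- r.capture(name): name is "scene" or "top" or "wrist"; returns the picture (420x560x3 uint8, blue, green, red); there is no depth.
- r.camera_info(name): a dict with "fx", "fy", "cx", "cy" (pixels), "view" (4x4, takes a point from world to camera coordinates). Camera axes: x right, y up, looking along -z (the intrinsics and any distortion apply to the point x, -y, -z); pixel columns grow to the right and rows downward; lengths in m; the calibration is good to about 2 mm. A picture is of the moment at which its call begins: read the wrist's pose just before it. camera_info takes no time and is no camera call; for the wrist camera it gives the pose at the moment of the call.
- r.close_job(): hands the job in; it is judged then, once.
The state is a dict: "time_s": time; "joints": joint angles; "qd": joint speeds; "joint_torque": joint torques, N m; "tcp_pos": TCP position; "eef_rot": TCP orientation; "contact_force": force on the tool from outside, world axes, zero at the start; "moment": the same for the moment, N m; "gripper_width": finger opening in m; "gripper_force": force on a finger pad.
Only numpy, scipy, OpenCV 4.12 (cv2) and the standard library are available. Lean on these libraries where they do the work, as an engineer would, in place of code of your own. Each camera call takes 0.05 s, during which the arm holds its last target. There are 200 camera calls.

TASK

The white retaining ring on the worktop water filter is only loosely started. Take the orange-handled two-pin spanner from its wooden cradle, feel both of its pins fully into a pair of opposite holes in the ring before turning anything, then gently turn the ring clockwise until it comes up against its stop, without pressing or forcing it hard. Put the spanner back down in its cradle, let go, and leave the other kitchen things where they are.

Things in the scene. Friction and masses are not known exactly. Their poses are not given: they have to be found in the camera images.
- filter_head: Round grey plastic water-filter head screwed to the worktop, foot 128 mm across, steel outlet stub reaching 98 mm towards its own +x, 40 mm high. Origin: centre of its underside, z up. On top lies the white retaining ring, face 66 mm above the worktop. Its yaw does not tell where the ring's holes are: the thread start differs between filters, so see or feel for the holes.
- ring_face (a point): Centre of the ring's top face, on its axis, z up; does not turn with the ring. White ring, 77 mm outside, 33 mm inside diameter, 9 mm thick, with four straight holes every 90 degrees, centred 27.5 mm from the axis, 10 mm wide along the circumference, 11 mm radially; black floor under them 9 mm below the face. Blue cap in the middle 4 mm below the face.
- ring (a joint): How far the ring is screwed on, rad: 0 loose, growing clockwise seen from above, rigid stop (tight) at 1.05; starts at 0 to 0.2. Tells the turn still needed, not where the holes lie. Turning takes about 0.22 N m (4 N per pin); it stays where left. Pins pressed on its face with 3 to 5 N slide round on it without turning it, and the spanner drops 7 mm when both find holes.
- spanner: Two-pin spanner, 0.13 to 0.22 kg, pins down in its cradle. Dark steel bar 80 x 18 x 8 mm along its x; on it an upright orange plate, 44 mm along x, 14 mm thick along y, 8 to 54 mm above the origin. Under the bar two pins 7 mm thick, tips tapered, 7 mm long, at x = +27.5 and -27.5 mm. Origin: centre of the bar's underside, z up. When seated the bar lies on the ring face.
- spanner_grip (a point): Middle of the orange grip plate, 36 mm above the spanner's origin; axes as the spanner: x along the bar, fingers close along y. Grip it firmly from above (40 to 60 N).
- pin_a (a point): Centre of the tip of the pin at the spanner's +x end, 7 mm below the bar.
- pin_b (a point): Centre of the tip of the pin at the spanner's -x end, 7 mm below the bar.
- cradle: Light wooden cradle fixed to the worktop, 96 x 40 mm, long side along its x. Origin: centre of its underside. The ends of the spanner's bar rest on ledges 12 mm above the worktop, between cheeks and end walls 20 mm high with 3 mm play all round; the pins hang free. Spanner home: its origin 12 mm above the cradle's, x axes parallel, either way round.
- butter_dish: Lidded glass butter dish 100 x 170 mm, 72 mm high, loose. Origin: centre of its underside. Leave alone.
- egg_cup: White ceramic egg cup, 50 mm across, 60 mm high, loose. Origin: centre of its underside. Leave alone.
- colander: Blue plastic colander, 210 mm across, 85 mm high, loose. Origin: centre of its underside. Leave alone.
Mind the look-alikes: they are no part of the job. What is shaped like the filter_head but green or purple is not meant. There is more than one size of the spanner; the job needs the smaller.

How it is judged (in metres and radians):
On the way, in this order (a step that is already met when the one before it is completed fails the run):
1. both pins are well down in two opposite holes of the ring while the ring is still loose (z of each of pin_a, pin_b in the frame of ring_face below -0.0045 m and horizontal distance between pin_a and ring_face between 0.022 and 0.033 m and horizontal distance between pin_b and ring_face between 0.022 and 0.033 m and value of joint ring below 0.4 rad), for 0.2 s.
2. the ring is turned up to its stop with both pins still in the holes (z of each of pin_a, pin_b in the frame of ring_face below -0.003 m and horizontal distance between pin_a and ring_face between 0.022 and 0.033 m and horizontal distance between pin_b and ring_face between 0.022 and 0.033 m and value of joint ring above 0.98 rad), for 0.2 s.
At the end, for the whole second after the job is handed in: The ring is within 0.07 rad of its stop, and the spanner stands upright, released and at rest in its cradle: origin within 8 mm of the cradle's centre, less than 16 mm above its underside, tilted less than 0.08 rad (value of joint ring above 0.98 rad and horizontal distance between spanner and cradle below 0.008 m and z of spanner in the frame of cradle below 0.016 m and angle between spanner's own z axis and vertical below 0.08 rad and linear speed of spanner below 0.02 m/s and not (contact force between the fingers and spanner above 0.1 N)); the robot touches nothing.
It fails at once if the spanner presses or twists on the filter with more than 35 N (contact force between spanner and filter_head above 35 N).
It fails at once if the robot itself bears on the filter with more than 5 N (contact force between any of the fingers, the arm and filter_head above 5 N).
It fails at once if the butter dish, egg cup or colander is moved more than 15 mm (distance of any of butter_dish, egg_cup, colander from where it was at the start of the episode above 0.015 m).
It also fails if it takes over 72 s, if anything falls off the work surface, if the arm or the gripper's body presses on something with over 40 N, if the wrist force passes 120 N, or if a joint passes its speed limit or range.

## Working session

There is one attempt and no reset: what is moved stays moved. The work goes in short steps, Python scripts to look and compute and a tool call to move; the robot and the scene stay as the last step left them, time stands still between calls to the robot, and variables do not carry over. Pictures are saved under pics/ and viewed, at most 10 in all, crops included, and the job is handed in when it is done.

Besides the shell and the picture viewer there is one more tool, called after "Request:" as name([rows], argument=value, ...), one row to a line, values as JSON. jog_arm: Moves the arm, as the interface text tells. Its arguments: {"type":"object","properties":{"deltas":{"type":"array"},"force":{"type":"number"}},"required":["deltas"]}

```bash
mkdir -p pics; cat > h.py <<'E'
import numpy as np, cv2
from plant import r
def ray(ci,u,v):
    V=np.array(ci["view"]);R=V[:3,:3];c=-R.T@V[:3,3]
    d=R.T@np.array([(u-ci["cx"])/ci["fx"],-(v-ci["cy"])/ci["fy"],-1.]);return c,d/np.linalg.norm(d)
def onz(ci,u,v,z):
    c,d=ray(ci,u,v);return c+d*(z-c[2])/d[2]
def proj(ci,p):
    q=np.array(ci["view"])@np.append(p,1);return ci["cx"]+ci["fx"]*q[0]/-q[2],ci["cy"]+ci["fy"]*-q[1]/-q[2]
def tri(rays):
    A=0;b=0
    for c,d in rays:
        P=np.eye(3)-np.outer(d,d);A=A+P;b=b+P@c
    return np.linalg.solve(A,b)
E
python3 - <<'E'
from h import *
s=r.get_state();print(s)
for n in("scene","top","wrist"):
    ci=r.camera_info(n);print(n,{k:(np.round(v,3).tolist()) for k,v in ci.items() if k!="x"} )
    cv2.imwrite(f"pics/{n}0.png",r.capture(n))
a=cv2.imread("pics/scene0.png");b=cv2.imread("pics/top0.png")
cv2.imwrite("pics/both.png",np.hstack([a,b])[:, :])
E
```

```text
{'time_s': 0.0, 'joints': array([ 8.30863654e+01,  2.05899826e+01,  6.33443188e-01, -1.97289530e-02,
       -7.01364435e+01, -1.65072607e+01]), 'qd': array([-0.04162063, -0.01778211, -0.07346902,  0.06369849, -0.11371759,
       -0.1103457 ]), 'joint_torque': array([-1.12793503e-03, -5.82697105e+01,  2.93045944e+01,  6.99684396e+00,
        6.78032055e-03, -1.68340212e-04]), 'tcp_pos': array([0.26812281, 0.61890267, 0.21463783]), 'eef_rot': array([ 1.79905579e+02, -8.64023054e-03, -2.34276068e+01]), 'contact_force': array([-0.74763278,  0.0849752 ,  1.02171011]), 'moment': array([0.00818866, 0.00125271, 0.05045694]), 'gripper_force': 0.0, 'gripper_width': 0.08764461193592735}
scene {'fx': 479.853, 'fy': 479.853, 'cx': 280.366, 'cy': 212.963, 'view': [[0.872, 0.489, -0.002, -0.495], [-0.304, 0.545, 0.782, 0.077], [0.383, -0.681, 0.624, -1.332], [0.0, 0.0, 0.0, 1.0]]}
top {'fx': 453.283, 'fy': 453.283, 'cx': 275.861, 'cy': 215.934, 'view': [[-0.018, -1.0, 0.001, 0.025], [0.986, -0.017, 0.167, -0.564], [-0.167, 0.004, 0.986, -0.949], [0.0, 0.0, 0.0, 1.0]]}
wrist {'fx': 333.928, 'fy': 333.928, 'cx': 280.236, 'cy': 217.735, 'view': [[-0.397, -0.918, 0.002, 0.674], [0.875, -0.38, -0.299, 0.039], [0.275, -0.117, 0.954, -0.392], [0.0, 0.0, 0.0, 1.0]]}
```

View pics/top0.png

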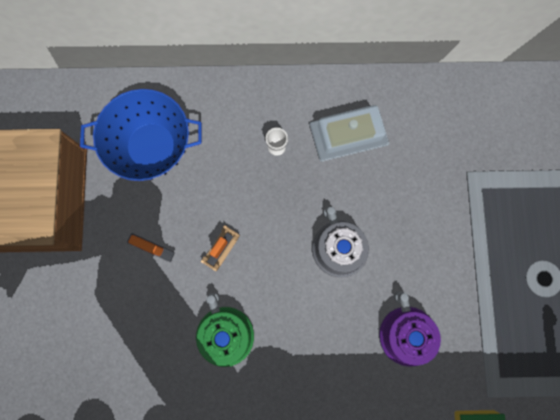

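View pics/scene0.png

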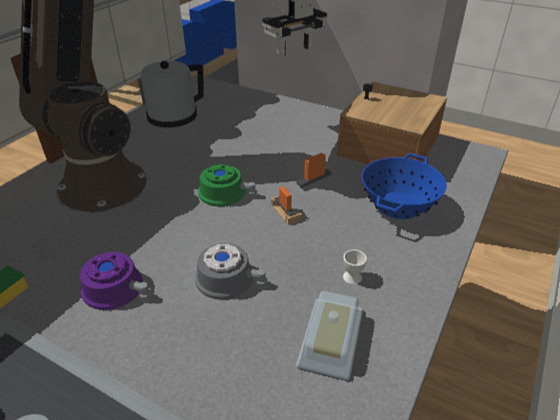

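Top view: the grey filter with white ring is at (343,246). The green (222,338) and purple (416,338) filters are look-alikes. There are two orange spanners: one in the cradle at (220,247), and a longer one lying loose on the worktop at (150,246). The cradle one fits as the smaller. I'll confirm that in a crop and measure.

```bash
cat > m.py <<'E'
from h import *
def orange(im,roi):
    h=cv2.cvtColor(im,cv2.COLOR_BGR2HSV);m=cv2.inRange(h,(4,170,110),(14,255,255));o=np.zeros_like(m);x0,y0,x1,y1=roi;o[y0:y1,x0:x1]=m[y0:y1,x0:x1];return o
E
python3 - <<'E'
from m import *
T=cv2.imread("pics/top0.png");S=cv2.imread("pics/scene0.png");ct=r.camera_info("top");cs=r.camera_info("scene")
for nm,im,ci,rois in(("top",T,ct,[(195,215,250,280),(120,225,185,265)]),("scene",S,cs,[(265,180,310,225),(298,145,335,190)])):
    for roi in rois:
        m=orange(im,roi);c=max(cv2.findContours(m,0,2)[0],key=cv2.contourArea);M=cv2.moments(c)
        u,v=M['m10']/M['m00'],M['m01']/M['m00'];print(nm,(u,v),cv2.minAreaRect(c),onz(ci,u,v,.05))
# ring: blue cap in both
def blue(im,roi):
    h=cv2.cvtColor(im,cv2.COLOR_BGR2HSV);m=cv2.inRange(h,(105,120,60),(125,255,255));o=np.zeros_like(m);x0,y0,x1,y1=roi;o[y0:y1,x0:x1]=m[y0:y1,x0:x1];M=cv2.moments(o,True);return M['m10']/M['m00'],M['m01']/M['m00']
p=blue(T,(325,230,362,262));q=blue(S,(205,245,240,270));print(p,q,"cap",tri([ray(ct,*p),ray(cs,*q)]),onz(ct,*p,.062),onz(cs,*q,.062))
a=cv2.resize(T[205:285,120:260],(700,400),interpolation=2)
b=cv2.resize(T[215:280,310:375],(400,400),interpolation=2)
b2=cv2.resize(S[175:235,255:325],None,fx=5,fy=5,interpolation=2)
cv2.imwrite("pics/crop1.png",cv2.resize(np.hstack([a,b]),(800,290)))
E
```

```text
top (218.28399518652225, 246.85559566787003) ((218.2692108154297, 246.8461456298828), (8.043152809143066, 19.969207763671875), 33.6900634765625) [0.49811914 0.14145214 0.05      ]
top (156.34890965732086, 250.10903426791276) ((156.30001831054688, 250.4000244140625), (8.944271087646484, 7.602630615234375), 26.56505012512207) [0.49340333 0.27535161 0.05      ]
scene (283.6783625730994, 196.1359649122807) ((285.0, 197.5), (21.0, 10.0), 90.0) [0.49774708 0.14237661 0.05      ]
scene (306.3663003663004, 167.8131868131868) ((307.0, 169.5), (19.0, 4.0), 90.0) [0.48905606 0.28571981 0.05      ]
(343.65277777777777, 246.13888888888889) (221.77906976744185, 256.51162790697674) cap [ 0.4949486  -0.12685899  0.06428568] [ 0.49374023 -0.12833823  0.062     ] [ 0.49488518 -0.12387618  0.062     ]
```

View pics/crop1.png

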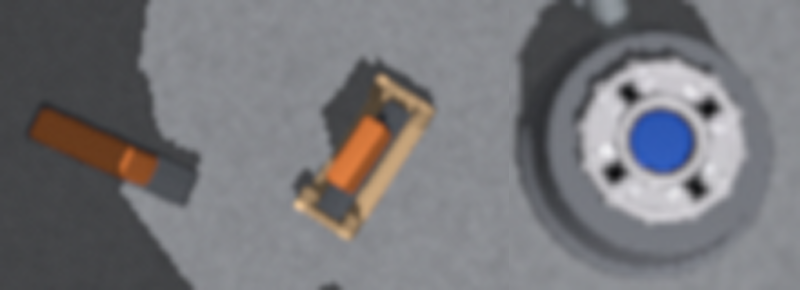

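The crop confirms it: the cradle holds the smaller spanner, with its orange plate at top pixel (218,247). The loose one is longer and isn't in a cradle. The ring has four dark holes around the blue cap. Next I'll move above the cradle and refine with the wrist camera.

Request:
jog_arm([
  [[1,2.6,-5.3,0,-0.02],[1,2.6,-5.3,0,-0.02],[1,2.6,-5.3,0,-0.02],[1,2.6,-5.3,0,-0.02],[1,2.6,-5.3,0,-0.02],[1,2.6,-5.3,0,-0.02],[1,2.6,-5.3,0,-0.02],[1,2.6,-5.3,0,-0.02]],
])

```text
time_s: 1.15
tcp_pos: [0.4768, 0.1935, 0.2157]
eef_rot: [-180.0, -0.0, -32.6]
contact_force: [1.5, 1.1, -0.5]
gripper_width: 0.0875
gripper_force: 0.0
```

Request:
jog_arm([
  [[1,2.2,-5.3,0,-0.02],[1,0,0,0,0],[1,0,0,0,0],[1,0,0,0,0]],
])

```text
time_s: 1.65
tcp_pos: [0.498, 0.1433, 0.2155]
eef_rot: [-180.0, 0.0, -33.7]
contact_force: [-0.4, 0.8, 0.4]
gripper_width: 0.0874
gripper_force: 0.0
```

```bash
python3 - <<'E'
from m import *
s=r.get_state();print(s['time_s'],s['tcp_pos'],s['eef_rot'],s['contact_force'])
ci=r.camera_info("wrist");V=np.array(ci["view"]);print("cam",-V[:3,:3].T@V[:3,3]);im=r.capture("wrist");np.save("w1.npy",V);cv2.imwrite("pics/w1.png",im);
T=cv2.imread("pics/top0.png")
m=orange(im,(0,0,560,420));
for c in cv2.findContours(m,0,2)[0]:
    if cv2.contourArea(c)>200:
        R=cv2.minAreaRect(c);b=cv2.boxPoints(R);print(R);print(np.array([onz(ci,*p,.066) for p in b]).round(4))
E
```

```text
1.65 [0.49803511 0.14326919 0.21550926] [-1.79996639e+02  6.83115466e-03 -3.36590409e+01] [-0.41606935  0.79385793  0.43268879]
cam [0.56498079 0.0987879  0.38498382]
((153.3000030517578, 263.3999938964844), (24.534013748168945, 76.60708618164062), 62.318939208984375)
[[0.5305 0.332  0.066 ]
 [0.5221 0.2475 0.066 ]
 [0.4968 0.2528 0.066 ]
 [0.5043 0.3392 0.066 ]]
```

View pics/w1.png

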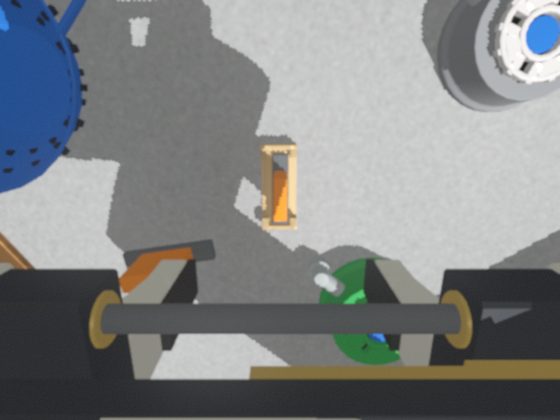

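The wrist view shows the cradle at about (280,188) with the orange plate inside it, aligned with the image's vertical, so the yaw is about right. The green filter is behind the gripper and the white ring is at the top right (543,35). Now I'll triangulate.

```bash
python3 - <<'E'
from m import *
im=cv2.imread("pics/w1.png");ci=r.camera_info("wrist")
h=cv2.cvtColor(im,cv2.COLOR_BGR2HSV);x0,y0,x1,y1=255,135,305,240
sub=h[y0:y1,x0:x1]
o=cv2.inRange(sub,(4,190,90),(17,255,255)); w=cv2.inRange(sub,(14,60,110),(25,185,255))
for nm,m,zs in(("plate",o,(.066,)),("cradle",w,(.02,))):
    pts=cv2.findNonZero(m);R=cv2.minAreaRect(pts);b=cv2.boxPoints(R)+[x0,y0];print(nm,R[1],R[2],b.round(1).tolist())
    for z in zs:
        W=np.array([onz(ci,*p,z) for p in b]);print(W.round(4).tolist(),W.mean(0));
        for i in range(2): e=W[i+1]-W[i];print(np.linalg.norm(e),np.degrees(np.arctan2(e[1],e[0])))
for row in range(165,228,6): 
    c=np.where(o[row-y0])[0];
    if len(c):print(row,c.min()+x0,c.max()+x0,im[row,c.min()+x0:c.max()+x0+1:2,2].tolist())
print(proj(ci,[.498,.142,.066]),proj(ci,[.498,.142,.02]))
E
```

```text
plate (2.421621561050415, 24.956157684326172) 19.653823852539062 [[272.7, 217.2], [281.1, 193.7], [283.4, 194.5], [275.0, 218.0]]
[[0.4862, 0.16, 0.066], [0.5016, 0.1397, 0.066], [0.4997, 0.1383, 0.066], [0.4842, 0.1586, 0.066]] [0.49293746 0.14913662 0.066     ]
0.02551361710235293 -52.79909578812316
0.002380169530214827 -143.7337434003738
cradle (85.0, 36.0) 90.0 [[260.0, 144.0], [296.0, 144.0], [296.0, 229.0], [260.0, 229.0]]
[[0.5505, 0.1342, 0.02], [0.5291, 0.1021, 0.02], [0.448, 0.1544, 0.02], [0.4711, 0.1891, 0.02]] [0.49967953 0.14494688 0.02      ]
0.038568426422049336 -123.629480102322
0.0964667196610722 147.1840770704407
207 277 278 [243]
213 275 276 [221]
(np.float64(281.1885222109458), np.float64(197.95215156510005)) (np.float64(281.03717502996244), np.float64(187.94092706254483))
```

```bash
python3 - <<'E'
from m import *
im=cv2.imread("pics/w1.png");ci=r.camera_info("wrist")
b,g,rr=[im[...,i].astype(int) for i in range(3)]
m=((rr>130)&(rr-g>70)&(g-b>30)).astype(np.uint8);M=np.zeros_like(m);M[150:235,255:305]=m[150:235,255:305]
for row in range(160,232,3):
    c=np.where(M[row])[0]
    if len(c):print(row,c.min(),c.max(),im[row,c[len(c)//2]].tolist())
u=cv2.resize(im[135:240,220:340],None,fx=5,fy=5,interpolation=2);cv2.imwrite("pics/c2.png",u)
E
```

```text
181 285 286 [80, 152, 224]
184 285 286 [83, 162, 235]
187 283 286 [66, 166, 248]
190 282 286 [69, 178, 255]
193 281 286 [70, 178, 255]
196 280 286 [69, 178, 255]
199 279 286 [71, 181, 255]
202 278 286 [73, 181, 255]
205 277 286 [69, 181, 255]
208 276 286 [69, 181, 255]
211 275 286 [69, 180, 255]
214 274 286 [70, 181, 255]
217 274 286 [72, 181, 255]
220 275 285 [95, 181, 255]
```

View pics/c2.png

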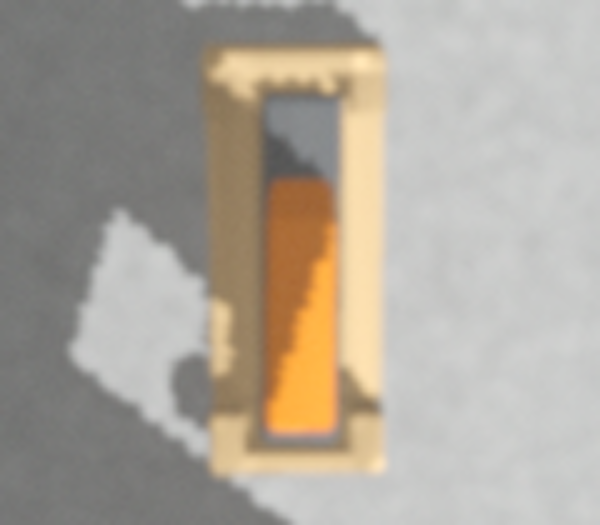

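The crop shows the plate's top face over columns 273–287 and rows 178.4–222, with its near end face above it at rows 170.6–178.4. The bar lies between the cheeks.

```bash
python3 - <<'E'
from m import *
ci=r.camera_info("wrist");ct=r.camera_info("top");cs=r.camera_info("scene")
a=onz(ci,280.2,178.4,.066);b=onz(ci,280.2,222,.066);c=onz(ci,273.2,205,.066);d=onz(ci,287.2,205,.066)
print(a,b,(a+b)/2,np.linalg.norm(a-b),np.linalg.norm(c-d))
# height check: top-face of plate seen in top cam; cradle corners
T=cv2.imread("pics/top0.png")
print("height tri plate centroid approx",tri([ray(ci,280.2,200.2),ray(ct,218.28,246.86)]))
# cradle mask in top cam
h=cv2.cvtColor(T,cv2.COLOR_BGR2HSV);m=np.zeros(T.shape[:2],np.uint8);m[220:275,195:245]=cv2.inRange(h,(12,60,90),(25,190,255))[220:275,195:245]
R=cv2.minAreaRect(cv2.findNonZero(m));print(R);print(onz(ct,*R[0],.02),tri([ray(ct,*R[0]),ray(ci,278,187)]))
print(r.get_state()['tcp_pos'])
E
```

```text
[0.51471038 0.13205332 0.066     ] [0.47783036 0.15658106 0.066     ] [0.49627037 0.14431719 0.066     ] 0.04429160950692656 0.01385036792063654
height tri plate centroid approx [0.49661258 0.14174976 0.06614344]
((220.0658721923828, 247.80731201171875), (18.766862869262695, 43.855194091796875), 32.905242919921875)
[0.49898546 0.14119741 0.02      ] [0.49965861 0.14348596 0.01365423]
[0.4980073  0.14337843 0.21555184]
```

Request:
jog_arm([
  [[0.0,-0.17,0.07,-4,0],[0.0,0,0,-5,0],[0.0,0,0,-4,0],[-0.2,0,0,-2.5,0],[-0.2,0,0,-1.25,0],[-0.2,0,0,0,0],[-1,0,0,0,0],[-1,0,0,0,0]],
], force=50)

```text
time_s: 2.7
tcp_pos: [0.4972, 0.1436, 0.0492]
eef_rot: [-179.9, -0.0, -33.7]
contact_force: [0.4, 0.1, 0.5]
gripper_width: 0.0205
gripper_force: 0.0
```

Request:
jog_arm([
  [[-1,0,0,0,0],[-1,0,0,0,0],[-1,0,0,0,0],[-1,0,0,0,0]],
])

```text
time_s: 3.2
tcp_pos: [0.4973, 0.1435, 0.0488]
eef_rot: [-179.9, -0.0, -33.7]
contact_force: [-1.8, 1.3, 5.9]
gripper_width: 0.0129
gripper_force: 50.0
```

Request:
jog_arm([
  [[-1,0,0,2,0],[-1,0,0,5,0],[-1,0,0,5,0],[-1,-1.3,-5.2,0,-0.08],[-1,-1.3,-5.2,0,-0.08],[-1,-1.3,-5.2,0,-0.08],[-1,-1.3,-5.2,0,-0.08],[-1,0,0,0,0]],
])

```text
time_s: 4.2
tcp_pos: [0.4425, -0.0677, 0.1676]
eef_rot: [179.9, 0.1, -52.4]
contact_force: [0.3, -0.0, -2.2]
gripper_width: 0.0131
gripper_force: 50.0
```

Request:
jog_arm([
  [[-1,0,0,0,0],[-1,0,0,0,0]],
])

```text
time_s: 4.45
tcp_pos: [0.4448, -0.0642, 0.1679]
eef_rot: [180.0, 0.0, -52.0]
contact_force: [0.2, 0.5, -2.2]
gripper_width: 0.0129
gripper_force: 50.0
```

```bash
python3 - <<'E'
from m import *
s=r.get_state();print(s['time_s'],s['tcp_pos'],s['eef_rot'],s['contact_force'],s['gripper_width'])
ci=r.camera_info("wrist");im=r.capture("wrist");np.save("w2.npy",ci["view"]);cv2.imwrite("pics/w2.png",im);cv2.imwrite("pics/top2.png",r.capture("top"))
hsv=cv2.cvtColor(im,cv2.COLOR_BGR2HSV);print(proj(ci,[.4945,-.127,.066]))
E
```

```text
4.45 [ 0.44482941 -0.06423701  0.16789895] [ 1.79990971e+02  1.16508911e-02 -5.20010872e+01] [ 0.24877101  0.50043548 -2.23702556] 0.012920327344027772
(np.float64(278.98877394080455), np.float64(113.61379445509269))
```

View pics/w2.png

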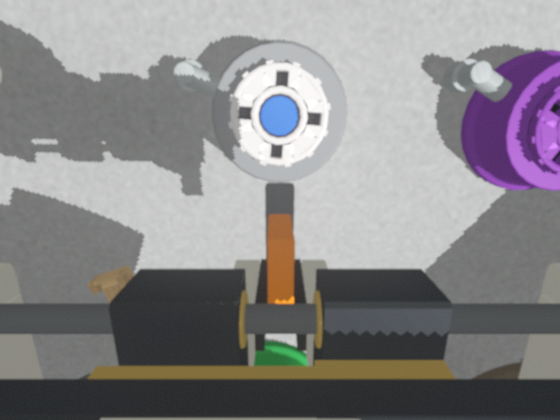

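The wrist view shows the held spanner with its bar end at (280,183). The white ring's centre is about (279,115), with dark holes at about (282,78), (315,118), (276,152) and (245,113). I'll measure the hole angle, ring centre and in-hand offset.

```bash
python3 - <<'E'
from m import *
im=cv2.imread("pics/w2.png");ci=r.camera_info("wrist");s=r.get_state();t=s['tcp_pos']
hsv=cv2.cvtColor(im,cv2.COLOR_BGR2HSV)
b=cv2.inRange(hsv,(100,120,60),(130,255,255));b[:90]=0;b[140:]=0;b[:,:255]=0;b[:,305:]=0
M=cv2.moments(b,True);p=(M['m10']/M['m00'],M['m01']/M['m00']);cap=onz(ci,*p,.062);print("cap",p,cap)
ct=r.camera_info("top");cs=r.camera_info("scene");print("tri",tri([ray(ci,*p),ray(ct,343.65,246.14),ray(cs,221.78,256.51)]),tri([ray(ci,*p),ray(cs,221.78,256.51)]))
g=cv2.cvtColor(im,cv2.COLOR_BGR2GRAY)
# white ring outline
w=(g>205).astype(np.uint8)*255
d=(g<80).astype(np.uint8);H=[]
for (u,v) in[(282,78),(315,118),(276,152),(245,113)]:
    q=np.zeros_like(d);q[v-11:v+12,u-11:u+12]=d[v-11:v+12,u-11:u+12];m=cv2.moments(q,True);
    uv=(m['m10']/m['m00'],m['m01']/m['m00']);x,y,ww,hh=cv2.boundingRect(q);H.append(onz(ci,*uv,.066));print(uv,(x,y,ww,hh),H[-1].round(4))
H=np.array(H);c=H.mean(0);print("holes centre",c)
for h in H:
    e=h-c;print(np.linalg.norm(e[:2]),np.degrees(np.arctan2(e[1],e[0])))
for row in range(176,236,2):print(row,im[row,272:290:4].tolist())
E
```

```text
cap (278.90947907771135, 115.18189581554228) [ 0.49386857 -0.12588492  0.062     ]
tri [ 0.49448876 -0.12641353  0.06392532] [ 0.49466854 -0.12524159  0.06287384]Traceback (most recent call last):
  File "<stdin>", line 13, in <module>
ZeroDivisionError: float division by zero
```

```bash
python3 - <<'E'
from m import *
im=cv2.imread("pics/w2.png");ci=r.camera_info("wrist");t=r.get_state()['tcp_pos']
g=cv2.cvtColor(im,cv2.COLOR_BGR2GRAY);H=[]
for (u,v) in[(282,78),(315,118),(276,152),(245,113)]:
    s=g[v-11:v+12,u-11:u+12];th=min(140,int(s.min())+60);q=np.zeros_like(g);q[v-11:v+12,u-11:u+12]=s<th
    n,l,st,ce=cv2.connectedComponentsWithStats(q);k=1+np.argmax(st[1:,4]);H.append(onz(ci,*ce[k],.066));print(ce[k],st[k],th,H[-1].round(4))
H=np.array(H);c=H.mean(0);print("holes centre",c)
for h in H:
    e=h-c;print(np.linalg.norm(e[:2]),np.degrees(np.arctan2(e[1],e[0])))
print([(row,g[row,280]) for row in range(176,240,2)])
a=np.radians(-52);tx=np.array([np.cos(a),np.sin(a),0]);o=t-[0,0,.037]
for nm,k,z in(("bar end top",.04,.008),("plate end bottom",.022,.008),("plate end top",.022,.054)):print(nm,proj(ci,o+tx*k+[0,0,z]))
for row in(190,200,220,240):print(row,[(c,int(g[row,c])) for c in range(260,302,2)])
E
```

```text
[281.84507042  78.04929577] [276  72  12  14 142] 140 [ 0.5086 -0.1483  0.066 ]
[313.58461538 118.41538462] [307 113  14  12 130] 140 [ 0.4711 -0.1407  0.066 ]
[276.26666667 150.675     ] [271 145  11  13 120] 140 [ 0.4788 -0.1032  0.066 ]
[244.07801418 112.76595745] [238 107  13  12 141] 140 [ 0.5162 -0.1107  0.066 ]
holes centre [ 0.49368753 -0.12571354  0.066     ]
0.027086772114058494 -56.65583095304379
0.027070829230015612 -146.49871005542394
0.027003104537052035 123.41180612746815
0.027103064411097392 33.6780174927954
[(176, np.uint8(185)), (178, np.uint8(183)), (180, np.uint8(178)), (182, np.uint8(143)), (184, np.uint8(100)), (186, np.uint8(98)), (188, np.uint8(98)), (190, np.uint8(97)), (192, np.uint8(95)), (194, np.uint8(97)), (196, np.uint8(96)), (198, np.uint8(95)), (200, np.uint8(96)), (202, np.uint8(94)), (204, np.uint8(94)), (206, np.uint8(94)), (208, np.uint8(94)), (210, np.uint8(95)), (212, np.uint8(93)), (214, np.uint8(110)), (216, np.uint8(117)), (218, np.uint8(116)), (220, np.uint8(117)), (222, np.uint8(117)), (224, np.uint8(117)), (226, np.uint8(116)), (228, np.ui
[... 659 characters left out ...]
 93), (270, 93), (272, 94), (274, 94), (276, 95), (278, 94), (280, 96), (282, 94), (284, 95), (286, 96), (288, 95), (290, 94), (292, 102), (294, 169), (296, 204), (298, 205), (300, 205)]
220 [(260, 208), (262, 209), (264, 198), (266, 124), (268, 108), (270, 114), (272, 116), (274, 116), (276, 116), (278, 117), (280, 117), (282, 116), (284, 116), (286, 116), (288, 115), (290, 114), (292, 110), (294, 186), (296, 208), (298, 205), (300, 205)]
240 [(260, 199), (262, 203), (264, 194), (266, 129), (268, 116), (270, 120), (272, 121), (274, 120), (276, 120), (278, 121), (280, 121), (282, 119), (284, 122), (286, 119), (288, 118), (290, 121), (292, 119), (294, 159), (296, 198), (298, 201), (300, 202)]
```

Ring centre is about (0.494, -0.126), with holes at yaw -56.5° mod 90. The in-hand offset is about 0 to -0.5 mm. I'll move over the ring.

Request:
jog_arm([
  [[-1,1.6,-2.0,0,-0.04],[-1,1.6,-2.0,0,-0.039],[-1,1.5,-2.0,0,0],[-1,0.25,-0.2,0,0],[-1,0,0,-2.5,0],[-1,0,0,-2.3,0],[-1,0,0,0,0],[-1,0,0,0,0]],
])

```text
time_s: 5.55
tcp_pos: [0.4947, -0.1265, 0.1209]
eef_rot: [-180.0, -0.0, -56.5]
contact_force: [-0.4, 0.2, -1.6]
gripper_width: 0.013
gripper_force: 50.0
```

Request:
jog_arm([
  [[-1,0,0,0,0],[-1,0,0,0,0],[-1,0,0,0,0]],
])

```text
time_s: 5.92
tcp_pos: [0.4943, -0.1269, 0.1205]
eef_rot: [-180.0, -0.0, -56.6]
contact_force: [0.2, 0.5, -3.1]
gripper_width: 0.013
gripper_force: 50.0
```

```bash
python3 - <<'E'
from m import *
s=r.get_state();print(s['time_s'],s['tcp_pos'].round(4),s['eef_rot'].round(2),s['contact_force'].round(2),s['moment'].round(3))
ims=[]
for n in("scene","wrist"):
    im=r.capture(n);cv2.imwrite(f"pics/{n}3.png",im);ci=r.camera_info(n);u,v=map(int,proj(ci,[.494,-.126,.08]));print(n,u,v)
    u=min(max(u,50),510);ims.append(cv2.resize(im[max(v-45,0):max(v-45,0)+90,u-50:u+50],(400,360),interpolation=2))
cv2.imwrite("pics/c3.png",np.hstack(ims))
E
```

```text
5.925 [ 0.4943 -0.1269  0.1205] [-1.7996e+02 -2.0000e-02 -5.6600e+01] [ 0.16  0.47 -3.08] [ 0.002  0.016 -0.016]
scene 220 250
wrist 278 239
```

View pics/c3.png

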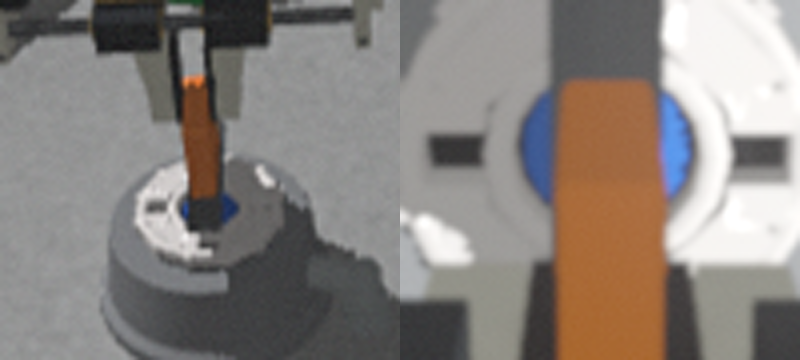

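The crops show the bar centred over the blue cap, with the side holes level and symmetric about the bar. I'll descend gently.

Request:
jog_arm([
  [[-1,0,0,-0.3,0],[-1,0,0,-0.3,0],[-1,0,0,-0.2,0],[-1,0,0,-0.1,0],[-1,0,0,-0.1,0],[-1,0,0,-0.1,0],[-1,0,0,-0.1,0],[-1,0,0,0,0]],
])

```text
time_s: 7.02
tcp_pos: [0.4941, -0.127, 0.108]
eef_rot: [180.0, 0.0, -56.6]
contact_force: [-1.0, 0.5, -1.2]
gripper_width: 0.0129
gripper_force: 50.0
```

Request:
jog_arm([
  [[-1,0,0,-0.1,0],[-1,0,0,-0.1,0],[-1,0,0,0,0],[-1,0,0,0,0]],
])

```text
time_s: 7.52
tcp_pos: [0.4941, -0.127, 0.1061]
eef_rot: [-180.0, -0.0, -56.6]
contact_force: [0.1, -0.2, -1.3]
gripper_width: 0.0132
gripper_force: 50.0
```

Request:
jog_arm([
  [[-1,0,0,-0.1,0],[-1,0,0,-0.05,0],[-1,0,0,0,0],[-1,0,0,-0.05,0],[-1,0,0,0,0],[-1,0,0,0,0]],
])

```text
time_s: 8.28
tcp_pos: [0.4941, -0.1269, 0.1041]
eef_rot: [-180.0, -0.0, -56.6]
contact_force: [0.0, 0.2, -1.9]
gripper_width: 0.0131
gripper_force: 50.0
```

Request:
jog_arm([
  [[-1,0,0,-0.05,0],[-1,0,0,0,0],[-1,0,0,-0.05,0],[-1,0,0,0,0],[-1,0,0,0,0]],
])

```text
time_s: 8.9
tcp_pos: [0.4941, -0.1269, 0.1031]
eef_rot: [-180.0, 0.0, -56.6]
contact_force: [-0.1, -0.7, -1.8]
gripper_width: 0.0131
gripper_force: 50.0
```

```bash
python3 - <<'E'
from h import *
s=r.get_state();print(s['time_s'],s['tcp_pos'].round(4),s['eef_rot'].round(2),s['contact_force'].round(2),s['moment'].round(3))
E
```

```text
8.9 [ 0.4941 -0.1269  0.1031] [-180.     0.   -56.6] [-0.11 -0.71 -1.83] [ 0.007  0.008 -0.042]
```

Request:
jog_arm([
  [[-1,0,0,0,-0.04],[-1,0,0,0,-0.04],[-1,0,0,0,-0.04],[-1,0,0,0,-0.04],[-1,0,0,0,-0.04],[-1,0,0,0,-0.04],[-1,0,0,0,-0.04],[-1,0,0,0,-0.04]],
])

```text
time_s: 9.9
tcp_pos: [0.4941, -0.1269, 0.1031]
eef_rot: [180.0, 0.0, -75.0]
contact_force: [-0.8, 0.8, -2.2]
gripper_width: 0.0128
gripper_force: 50.1
```

```bash
cat > st.py <<'E'
from h import *
s=r.get_state();print(s['time_s'],s['tcp_pos'].round(4),s['eef_rot'].round(2),s['contact_force'].round(2),s['moment'].round(3),s['gripper_width'])
E
python3 st.py
```

```text
9.9 [ 0.4941 -0.1269  0.1031] [179.99   0.   -74.98] [-0.82  0.75 -2.17] [0.316 0.067 0.23 ] 0.012757377017330854
```

Request:
jog_arm([
  [[-1,0,0,0,-0.04],[-1,0,0,0,-0.04],[-1,0,0,0,-0.04],[-1,0,0,0,-0.04],[-1,0,0,0,-0.04],[-1,0,0,0,-0.04],[-1,0,0,0,-0.04],[-1,0,0,0,-0.04]],
])

```text
time_s: 10.9
tcp_pos: [0.494, -0.1268, 0.103]
eef_rot: [180.0, 0.0, -93.3]
contact_force: [0.6, 2.2, -2.4]
gripper_width: 0.0133
gripper_force: 50.1
```

Request:
jog_arm([
  [[-1,0,0,0,-0.04],[-1,0,0,0,-0.04],[-1,0,0,0,-0.04],[-1,0,0,0,-0.03],[-1,0,0,0,-0.02]],
])

```text
time_s: 11.52
tcp_pos: [0.4941, -0.1268, 0.1031]
eef_rot: [180.0, 0.0, -103.1]
contact_force: [-0.7, 2.6, -0.9]
gripper_width: 0.0131
gripper_force: 50.1
```

```bash
python3 st.py
```

```text
11.525 [ 0.4941 -0.1268  0.1031] [ 1.8000e+02  1.0000e-02 -1.0305e+02] [-0.7   2.58 -0.86] [0.919 0.245 0.195] 0.01312897466690024
```

Request:
jog_arm([
  [[-1,0,0,0,-0.02],[-1,0,0,0,-0.02],[-1,0,0,0,0]],
])

```text
time_s: 11.9
tcp_pos: [0.4941, -0.1269, 0.103]
eef_rot: [180.0, 0.0, -105.3]
contact_force: [-0.1, 2.4, -1.0]
gripper_width: 0.0133
gripper_force: 50.1
```

```bash
python3 st.py
```

```text
11.9 [ 0.4941 -0.1269  0.103 ] [ 1.8000e+02  1.0000e-02 -1.0531e+02] [-0.09  2.43 -0.97] [1.134 0.227 0.18 ] 0.013326377750968052
```

Request:
jog_arm([
  [[-1,0,0.05,0,0],[-1,0,0,0,0]],
])

```text
time_s: 12.15
tcp_pos: [0.494, -0.1266, 0.103]
eef_rot: [180.0, -0.0, -105.3]
contact_force: [-0.2, 1.2, -1.9]
gripper_width: 0.0131
gripper_force: 50.1
```

```bash
python3 st.py
```

```text
12.15 [ 0.494  -0.1266  0.103 ] [ 1.7999e+02 -2.0000e-02 -1.0529e+02] [-0.16  1.18 -1.92] [0.466 0.223 0.236] 0.013055783533585849
```

Moving in +y relieved the side load. I'll shift slightly more and carry on turning in small steps.

Request:
jog_arm([
  [[-1,0,0.03,0,-0.02],[-1,0,0,0,-0.02],[-1,0,0,0,0]],
])

```text
time_s: 12.52
tcp_pos: [0.494, -0.1263, 0.1031]
eef_rot: [180.0, -0.0, -107.6]
contact_force: [-0.5, -0.1, -2.5]
gripper_width: 0.0129
gripper_force: 50.1
```

```bash
python3 st.py
```

```text
12.525 [ 0.494  -0.1263  0.1031] [ 1.7999e+02 -1.0000e-02 -1.0762e+02] [-0.46 -0.08 -2.46] [-0.069  0.285  0.221] 0.012900134205421158
```

Request:
jog_arm([
  [[-1,0,0,0,-0.02],[-1,0,0,0,-0.01],[-1,0,0,0,0]],
])

```text
time_s: 12.9
tcp_pos: [0.494, -0.1262, 0.103]
eef_rot: [180.0, -0.0, -109.3]
contact_force: [-1.3, -0.6, -1.4]
gripper_width: 0.013
gripper_force: 50.1
```

```bash
python3 st.py
```

```text
12.9 [ 0.494  -0.1262  0.103 ] [ 1.7999e+02 -1.0000e-02 -1.0932e+02] [-1.35 -0.59 -1.36] [-0.204  0.423  0.179] 0.013036485076600959
```

Request:
jog_arm([
  [[-1,0,0,0,-0.02],[-1,0,0,0,-0.01],[-1,0,0,0,0]],
])

```text
time_s: 13.28
tcp_pos: [0.494, -0.1262, 0.1031]
eef_rot: [180.0, -0.0, -111.0]
contact_force: [-1.0, -0.3, -1.3]
gripper_width: 0.0132
gripper_force: 50.1
```

```bash
python3 st.py
```

```text
13.275 [ 0.494  -0.1262  0.1031] [ 179.99   -0.   -111.04] [-0.96 -0.28 -1.28] [-0.254  0.394  0.195] 0.013161098715531392
```

Request:
jog_arm([
  [[-1,0,0,0,-0.02],[-1,0,0,0,-0.01],[-1,0,0,0,0]],
])

```text
time_s: 13.65
tcp_pos: [0.4941, -0.1262, 0.1031]
eef_rot: [180.0, -0.0, -112.7]
contact_force: [-2.2, -0.7, -1.2]
gripper_width: 0.0131
gripper_force: 50.5
```

```bash
python3 st.py
```

```text
13.65 [ 0.4941 -0.1262  0.1031] [ 1.8000e+02 -1.0000e-02 -1.1274e+02] [-2.22 -0.73 -1.25] [-0.209  0.378  0.517] 0.01313519336913981
```

Request:
jog_arm([
  [[-1,0,0,0,-0.01],[-1,0,0,0,0],[-1,0,0,0,0],[-1,0,0,0,0]],
])

```text
time_s: 14.15
tcp_pos: [0.4941, -0.1261, 0.1031]
eef_rot: [-180.0, -0.0, -113.3]
contact_force: [-1.2, -0.7, -1.9]
gripper_width: 0.013
gripper_force: 50.8
```

```bash
python3 st.py
```

```text
14.15 [ 0.4941 -0.1261  0.1031] [-180.     -0.   -113.31] [-1.17 -0.7  -1.88] [-0.276  0.49   0.567] 0.01298699571003095
```

Request:
jog_arm([
  [[-1,0,0,0,-0.01],[-1,0,0,0,-0.01],[-1,0,0,0,0],[-1,0,0,0,0]],
])

```text
time_s: 14.65
tcp_pos: [0.4942, -0.1261, 0.1031]
eef_rot: [-180.0, 0.0, -114.5]
contact_force: [-0.7, -1.0, -1.5]
gripper_width: 0.0131
gripper_force: 51.3
```

```bash
python3 - <<'E'
exec(open("st.py").read())
im=r.capture("wrist");cv2.imwrite("pics/w4.png",im);cv2.imwrite("pics/s4.png",r.capture("scene"));cv2.imwrite("pics/t4.png",r.capture("top"))
E
```

```text
14.65 [ 0.4942 -0.1261  0.1031] [-180.      0.   -114.46] [-0.7  -1.02 -1.52] [-0.282  0.415  0.801] 0.013066521733284275
```

Torque climbed steadily from 0.2 to 0.8 N m over the last few hundredths of a radian, so the ring is at its stop. I'll back off to unload and then lift.

Request:
jog_arm([
  [[-1,0,0,0,0.04],[-1,0,0,0,0.03],[-1,0,0,0,0.02],[-1,0,0,0,0],[-1,0,0,0,0]],
])

```text
time_s: 15.42
tcp_pos: [0.4943, -0.126, 0.1031]
eef_rot: [-180.0, 0.0, -109.3]
contact_force: [0.0, -0.2, -2.8]
gripper_width: 0.0132
gripper_force: 50.0
```

```bash
python3 st.py
```

```text
15.425 [ 0.4943 -0.126   0.1031] [-1.7999e+02  1.0000e-02 -1.0934e+02] [ 0.04 -0.17 -2.81] [0.128 0.054 0.   ] 0.013166318331676738
```

Request:
jog_arm([
  [[-1,0,0,1.5,0],[-1,0,0,5,0],[-1,0.1,4.5,1.5,0.17],[-1,0.1,4.5,0,0.17],[-1,0.1,4.5,0,0.17],[-1,0.1,4.5,0,0.17],[-1,0.1,4.5,0,0.17],[-1,0,4.5,0,0.17]],
])

```text
time_s: 16.42
tcp_pos: [0.4994, 0.1456, 0.1845]
eef_rot: [-179.9, -0.0, -50.5]
contact_force: [0.8, 0.3, -2.7]
gripper_width: 0.0132
gripper_force: 50.0
```

Request:
jog_arm([
  [[-1,0,0,0,0.15],[-1,0,0,0,0.15],[-1,0,0,0,0],[-1,0,0,0,0],[-1,0,0,0,0]],
])

```text
time_s: 17.05
tcp_pos: [0.4992, 0.1437, 0.1834]
eef_rot: [-180.0, -0.0, -33.8]
contact_force: [-0.9, 0.4, -3.3]
gripper_width: 0.0128
gripper_force: 50.0
```

```bash
python3 - <<'E'
exec(open("st.py").read())
im=r.capture("wrist");cv2.imwrite("pics/w5.png",im);t=s['tcp_pos'];ci=r.camera_info("wrist")
g=cv2.cvtColor(im,cv2.COLOR_BGR2GRAY)
for row in(188,198,208,220,235,250):print(row,[int(g[row,c]) for c in range(258,304,2)])
a=np.radians(s['eef_rot'][2]);tx=np.array([np.cos(a),np.sin(a),0]);o=t-[0,0,.037]
print([proj(ci,o+tx*k+[0,0,z]) for k,z in((.04,.008),(.022,.008))],[int(g[row,280]) for row in range(176,222,2)])
cv2.imwrite("pics/c5.png",cv2.resize(im[110:260,190:370],(720,600),interpolation=2))
E
```

```text
17.05 [0.4992 0.1437 0.1834] [-1.7998e+02 -1.0000e-02 -3.3800e+01] [-0.92  0.38 -3.29] [-0.012  0.012 -0.043] 0.012842751510981064
188 [215, 196, 218, 200, 113, 102, 104, 102, 105, 103, 103, 104, 105, 101, 104, 105, 102, 108, 196, 234, 230, 212, 211]
198 [210, 194, 216, 206, 124, 100, 98, 100, 101, 102, 103, 101, 103, 102, 102, 103, 103, 108, 197, 234, 231, 218, 217]
208 [205, 181, 206, 205, 125, 99, 99, 99, 99, 102, 100, 101, 100, 101, 100, 100, 100, 113, 207, 235, 229, 211, 212]
220 [131, 132, 137, 133, 107, 111, 123, 124, 124, 125, 122, 124, 124, 123, 122, 125, 121, 119, 202, 234, 227, 216, 214]
235 [209, 206, 199, 195, 129, 116, 121, 123, 121, 123, 122, 122, 122, 122, 122, 121, 123, 130, 189, 215, 213, 211, 214]
250 [132, 130, 131, 129, 111, 121, 126, 127, 127, 125, 128, 128, 126, 128, 127, 126, 126, 126, 168, 210, 213, 213, 212]
[(np.float64(280.02256433392694), np.float64(183.20666357823188)), (np.float64(280.0086205905098), np.float64(211.85134337190826))] [214, 215, 214, 176, 106, 104, 104, 104, 102, 102, 102, 101, 103, 101, 101, 102, 101, 98, 100, 119, 123, 125, 124]
```

View pics/c5.png

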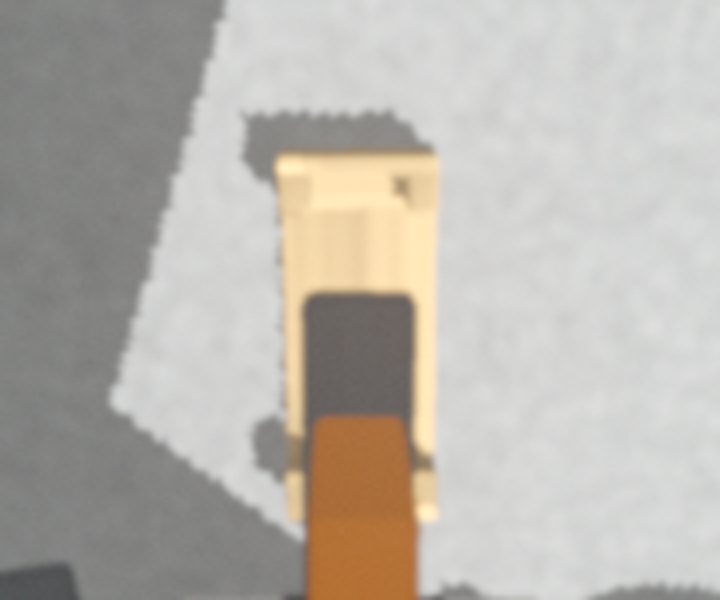

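The crop shows the bar straight and centred between the cradle's cheeks (bar 305–414, cradle 285–438 in crop pixels). I'll lower it.

Request:
jog_arm([
  [[-1,0,0.03,-4,0],[-1,0,0,-5,0],[-1,0,0,-2.5,0],[-1,0,0,-0.5,0],[-1,0,0,-0.3,0],[-1,0,0,-0.2,0],[-1,0,0,0,0]],
])

```text
time_s: 17.98
tcp_pos: [0.4996, 0.1444, 0.0589]
eef_rot: [-179.9, -0.0, -33.7]
contact_force: [-0.0, 0.5, -1.9]
gripper_width: 0.0131
gripper_force: 50.0
```

Request:
jog_arm([
  [[-1,0,0,-0.2,0],[-1,0,0,-0.2,0],[-1,0,0,-0.2,0],[-1,0,0,0,0],[-1,0,0,0,0]],
])

```text
time_s: 18.6
tcp_pos: [0.4991, 0.1441, 0.052]
eef_rot: [180.0, 0.0, -33.7]
contact_force: [-0.5, 0.3, -2.3]
gripper_width: 0.0127
gripper_force: 50.0
```

Below the cheek height with no contact force, so I'll carry on to the ledge.

Request:
jog_arm([
  [[-1,0,0,-0.1,0],[-1,0,0,-0.1,0],[-1,0,0,-0.08,0],[-1,0,0,0,0],[-1,0,0,0,0]],
])

```text
time_s: 19.23
tcp_pos: [0.4991, 0.1441, 0.0493]
eef_rot: [180.0, 0.0, -33.7]
contact_force: [-0.2, -0.1, -2.2]
gripper_width: 0.013
gripper_force: 50.0
```

Request:
jog_arm([
  [[-1,0,0,-0.05,0],[-1,0,0,0,0],[-0.6,0,0,0,0],[-0.3,0,0,0,0],[0,0,0,0,0],[0,0,0,0,0],[0,0,0,0,0]],
])

```text
time_s: 20.1
tcp_pos: [0.4991, 0.1441, 0.0488]
eef_rot: [180.0, -0.0, -33.7]
contact_force: [-0.1, 0.1, -0.1]
gripper_width: 0.043
gripper_force: 0.0
```

Request:
jog_arm([
  [[0,0,0,1,0],[0,0,0,4,0],[0,0,0,5,0],[0,0,0,6,0],[0,0,0,0,0],[0,0,0,0,0]],
])

```text
time_s: 20.85
tcp_pos: [0.4988, 0.1441, 0.2093]
eef_rot: [-179.9, 0.0, -33.7]
contact_force: [0.2, -0.1, -0.5]
gripper_width: 0.0441
gripper_force: 0.0
```

```bash
python3 - <<'E'
exec(open("st.py").read())
w=r.capture("wrist");t=r.capture("top");
a=cv2.resize(w[130:250,210:350],(700,600),interpolation=2)[:, 150:550]
b=cv2.resize(t[215:280,310:375],(400,400),interpolation=2);b=cv2.copyMakeBorder(b,0,200,0,0,0)
cv2.imwrite("pics/c6.png",np.hstack([a,b]))
E
```

```text
20.85 [0.4988 0.1441 0.2093] [-179.94    0.    -33.69] [ 0.19 -0.1  -0.51] [0.001 0.026 0.035] 0.044061188281357605
```

View pics/c6.png

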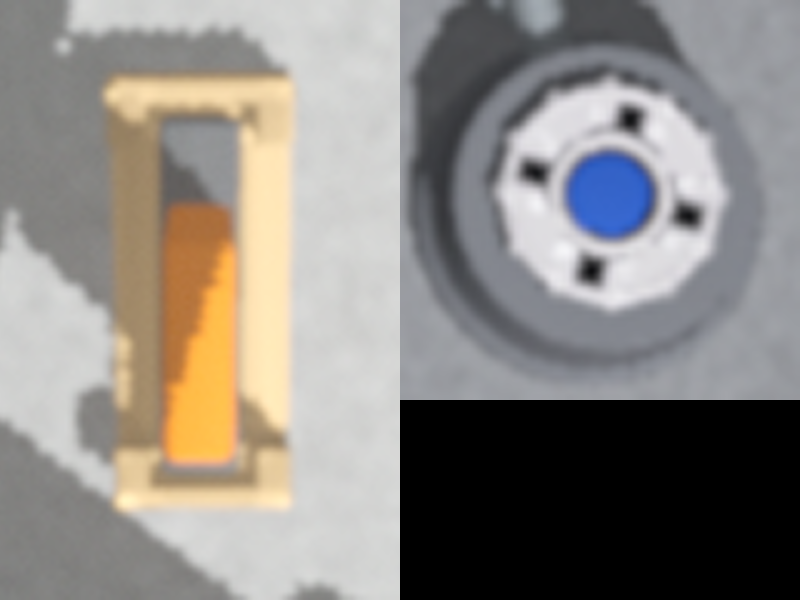

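The spanner sits level in its cradle between the cheeks. By the holes in the top view, the ring turned about 52° (0.90 rad), which agrees with the torque rise at the stop.

```bash
python3 -c "
from plant import r
print(r.close_job())"
```

```text
the job is handed in; nothing more can be done
None
```

The ring is screwed clockwise up to its stop (torque rose to 0.8 N m there), the spanner is back in its cradle and released, the other things were not touched, and the job is handed in with no verdict shown.

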